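# Mount a column in the column heater

## Task

Mount the loose steel chromatography column in the open column heater: lay it along the heater across the two spring clips and press it down until both ends have snapped fully home. Then swing the cover over and press its front edge down until the catch snaps and the cover is fully shut. Leave the bottle, the tin and the folding hex key set where they are.

Things in the scene. Friction and masses are not known exactly. Their poses are not given: they have to be found in the camera images.
- heater: bench-top column heater, fixed to the bench: low white box 84 mm deep (its x) and 166 mm long (its y), rim 32 mm high, grey cover hinged along its back, two spring clips inside. Origin: centre of its underside, on the bench; z up, -x is the front, with a black spring catch in the middle, +x the hinge side. The column belongs along its y axis, at x = 0. Floor between the clips: z = 24 mm
- clip_a (a point): spring clip at heater y = +30 mm, two sprung steel jaws 10 mm wide along y; this point is where the column's axis runs when home, z = 40 mm. A column laid on the mouths unpressed has its axis at z = 50 mm. The jaws reach up to z = 54 mm, open 22 mm at the top: lay the column within 6 mm of x = 0. One clip takes 5 to 9 N to snap in, both at once twice that
- clip_b (a point): the same spring clip at heater y = -30 mm; this point is where the column's axis runs when home, z = 40 mm. Press on the bare tube between the clips (50 mm free between the jaws, tube top at z = 46 mm when home): a push on an end nut, outside the clips, tips up a column that is not home yet
- column: the chromatography column: a plain steel tube 12 mm in diameter with a hexagonal steel end nut at each end (16 mm across flats, from 44 to 62 mm from the centre, either end alike), black end plugs of 9 mm diameter, 140 mm long overall, 0.10 kg. Origin: its centre, on its axis (8 mm above the bench when it lies there); y runs along the tube
- column_end_a (a point): point on the column's axis in the middle of the end nut at +y (53 mm from the centre); the nut's top is 8 to 9 mm above it
- column_end_b (a point): point on the column's axis in the middle of the end nut at -y (53 mm from the centre); the nut's top is 8 to 9 mm above it
- cover (a joint): angle of the grey cover, rad: 0 shut, grows as it opens up and back, at most 2.1. Stiff hinge: it stays where it is left (1.5 to 3 N at its front edge moves it). Shell 84 mm from hinge to front, 166 mm wide, 25 mm deep; shut, its top is 57 mm above the bench. It rests on the catch at about 0.1 rad; 8 to 14 N down on its front edge snaps it shut
- cover_hinge (a point): middle of the cover's hinge axis (42 mm behind the heater's centre, 32 mm above the bench); the hinge axis is the heater's y
- cover_front (a point): point on the cover's outer top face, in the middle of its width, 6 mm behind its front face (78 mm from the hinge axis and 25 mm off the plane of its rim): the place to press it shut; moves with the cover. The black catch just in front of it stands up to 52 mm above the bench
- hex_set: bystander: small folding hex key set, 26x42x20 mm, lying on the bench; origin under its middle
- bottle_clear: bystander: clear screw-cap reagent bottle, 56 mm in diameter, 108 mm high; origin under its middle
- ferrule_tin: bystander: round white tin, 54 mm in diameter, 26 mm high; origin under its middle
Mind the look-alikes: they are no part of the job. Several things have the shape of the column; the one meant has the colours described above.

How it is judged:
By the outcome, as a careful person would: the job done as asked, in the order asked, and still so for the second after the job is handed in, with the robot touching nothing.
It also fails if it takes over 54 s, if anything falls off the work surface, if the arm or the gripper's body presses on something with over 40 N, if the wrist force passes 120 N, or if a joint passes its speed limit or range.

## Robot

A 6-joint arm with a two-finger parallel gripper is mounted at the origin on a cart in front of the work surface, level with it; the furniture and walls round the work are solid. World frame = base frame: x ahead of the robot, y to its left, z up, the work surface at z = 0. Lengths are in m, angles in rad, forces in N, time in s.
With the tool pointing down it reaches from about 0.375 to 0.975 m from the base axis. Payload 3.8 kg.
Tool frame: the origin (TCP) lies midway between the tips of the shut fingers; the grasp point (between the pads) lies 19 mm behind it; z points along the fingers, y is the line along which they close (so a half turn about z gives the same grasp; the last joint's range is limited). The gripper opens to 85 mm and grips with 20 to 120 N. Pads are 22 mm wide; open, the fingers measure 114 mm over their backs; the gripper's body (76 mm by 85 mm) begins 54 mm behind the grasp point. The pads swing forward as they close: fully open they stand 13 mm farther back than shut.
Start: joints at [-1.363, 0.264, 1.604, -0, 1.274, -0.037], TCP at [0.164, -0.655, 0.231] pointing down, gripper open.
Joint ranges: [-2.63, 2.63], [-0.94, 2.18], [0.31, 2.57], [-1.31, 4.45], [0, 2.66], [-2.55, 2.55]. Speed limits (rad/s): [2.57, 2.57, 3.14, 3.14, 3.14, 3.14].

## Interface

Orientations are given as a rotation vector (axis times angle).
In Python, from workcell import bot, cams gives the robot as it stands.
- The arm moves only by the tool play_rows, never from a script. Its argument "rows" is a list of rows, each a list of 2 entries, a list of its own where there are three numbers: the shift along the tool's x, y, z scaled (see below), then the turn, a rotation vector about the tool's x, y, z scaled (see below). A call has 1 to 20 rows; each row is the pose to reach, as a shift and turn from the pose commanded when the call began, along the tool's axes at that moment; what a row does not reach only later rows make up. The controller multiplies each number of a shift by 250 mm and each number of a turn by 45 degrees. A row lasts 1/12 s, in which the tool goes at most 41.7 mm and 7.16 degrees, less where a joint would pass 70% of its speed; a pose out of reach is approached as far as the arm can. A call with a number of a shift or a turn outside -1 to 1 is refused whole. A call with a gripper value outside its range is refused whole. "claw" is the opening, from -1 (shut) to 1 (fully open), set as the call begins (left out, the last holds). The fingers move at their own pace and stop on an object; "newtons" is the grip in N (left out, the last holds). Time passes only in rows, so rows that repeat a pose let the fingers close. It gives the time, the measured TCP pose, the force, the opening and the grip force at its end, in the units of the state.
- bot.read_state(): the state, without advancing time (a new reading comes with each control period).
- cams.read_camera(name): name is "scene" or "top"; returns a dict with "image" (480x640x3 uint8, red, green, blue), "K" (3x3 intrinsics, pixels), "T" (4x4, takes a point from camera to world coordinates). Camera axes: x right, y down, z forward; pixel columns grow to the right and rows downward; lengths in m; the calibration is good to about 2 mm. A picture is of the moment at which its call begins. There is no depth.
- bot.finish_job(): hands the job in; it is judged then, once.
The state is a dict: "time": time; "q": joint angles; "joint_vel": joint speeds; "joint_torque": joint torques, N m; "tool_pos": TCP position; "tcp_rot": TCP orientation; "wrist_force": force on the tool from outside, world axes, zero at the start; "torque": the same for the moment, N m; "width": opening from 0.0 (shut) to 1.0 (fully open); "grip_force": force on a finger pad.
Only numpy, scipy, OpenCV 4.12 (cv2) and the standard library are available. Lean on these libraries where they do the work, as an engineer would, in place of code of your own. Each camera call takes 0.05 s, during which the arm holds its last target. There are 200 camera calls.

## Working session

There is one attempt and no reset: what is moved stays moved. The work goes in short steps, Python scripts to look and compute and a tool call to move; the robot and the scene stay as the last step left them, time stands still between calls to the robot, and variables do not carry over. Pictures are saved under pics/ and viewed, at most 10 in all, crops included, and the job is handed in when it is done.

Besides the shell and the picture viewer there is one more tool, called after "Call:" as a command line: name --argument value ..., lists and objects as JSON in quotes. play_rows: Moves the arm, as the interface text tells. Its arguments: {"type":"object","properties":{"rows":{"type":"array","items":{"type":"array"}},"claw":{"type":"number"},"newtons":{"type":"number"}},"required":["rows"]}

```bash
ls; mkdir -p pics; python3 - <<'E'
from workcell import bot,cams
import cv2,numpy as np
for n in("scene","top"):
    r=cams.read_camera(n); cv2.imwrite(f"pics/{n}0.png",r["image"][:,:,::-1]); print(n,r["K"].tolist(),np.round(r["T"],4).tolist())
print(bot.read_state())
E
```

```text
pics
scene [[531.5859090628088, 0.0, 315.53092642056004], [0.0, 531.5859090628088, 242.58854001013611], [0.0, 0.0, 1.0]] [[0.9025, -0.1594, 0.4002, 0.1302], [-0.4305, -0.3666, 0.8248, -1.2783], [0.0153, -0.9166, -0.3995, 0.5263], [0.0, 0.0, 0.0, 1.0]]
top [[468.90720424660236, 0.0, 315.5873306610175], [0.0, 468.90720424660236, 240.5586435317719], [0.0, 0.0, 1.0]] [[-0.0082, -0.9844, 0.176, 0.3955], [-1.0, 0.0082, -0.0008, -0.3574], [-0.0007, -0.176, -0.9844, 0.8935], [0.0, 0.0, 0.0, 1.0]]
{'time': 0.1, 'q': array([-1.36289300e+00,  2.64663559e-01,  1.60524167e+00,  1.60647441e-05,
        1.27373722e+00, -3.69090263e-02]), 'joint_vel': array([ 0.00060747, -0.00174604, -0.00358677,  0.00039081,  0.00095587,
        0.00074185]), 'joint_torque': array([ 1.35420628e-04, -5.16706181e+01, -3.68590593e+01, -3.58013779e-05,
        6.35395671e-03,  2.01610214e-05]), 'tool_pos': array([ 0.16346102, -0.65421462,  0.23009387]), 'tcp_rot': array([-3.11605892e+00, -3.83333888e-01,  2.50752870e-04]), 'wrist_force': array([ 0.00998283, -0.5234085 , -0.69900853]), 'torque': array([0.00787805, 0.01021546, 0.02240295]), 'grip_force': 0.0, 'width': 0.9962734163704728}
```

View pics/top0.png

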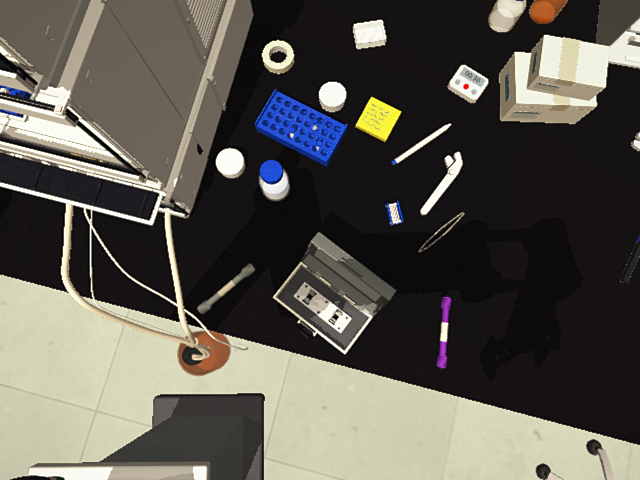

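View pics/scene0.png

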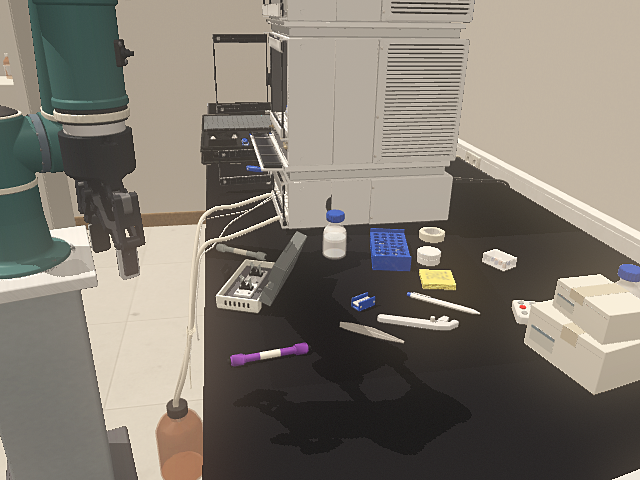

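```bash
python3 - <<'E'
import cv2,numpy as np
a=cv2.imread("pics/top0.png")[220:370,170:410]; b=cv2.imread("pics/scene0.png")[220:320,200:360]
a=cv2.resize(a,None,fx=3.2,fy=3.2,interpolation=cv2.INTER_CUBIC);cv2.imwrite("pics/a.png",a)
cv2.imwrite("pics/b.png",cv2.resize(b,None,fx=5,fy=5,interpolation=cv2.INTER_CUBIC))
E
```

```text
(no output)
```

View pics/a.png

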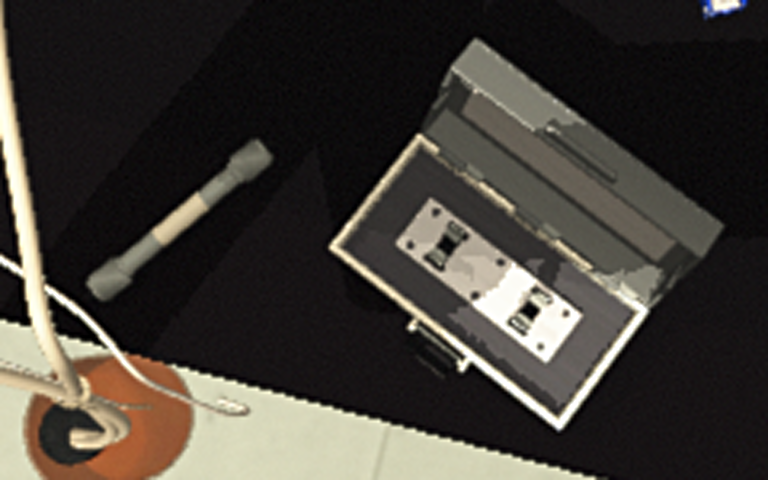

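View pics/b.png

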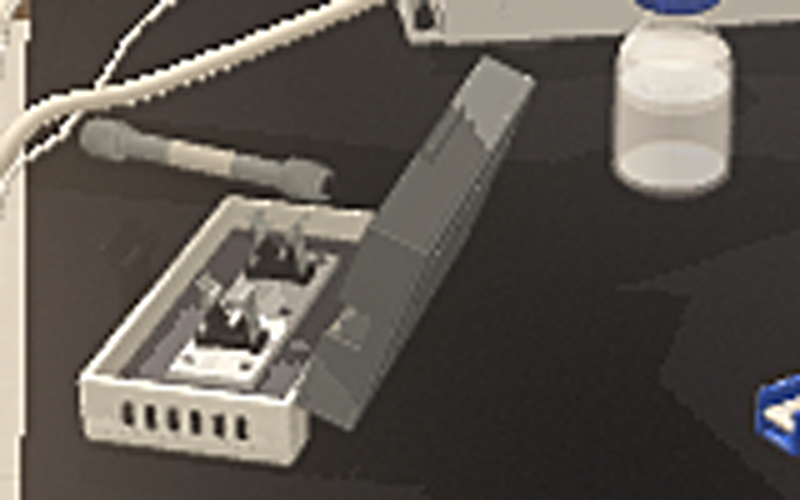

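```bash
cat > h.py <<'E'
import numpy as np
from scipy.optimize import least_squares
KS=np.array([[531.586,0,315.531],[0,531.586,242.589],[0,0,1]]);TS=np.array([[0.9025,-0.1594,0.4002,0.1302],[-0.4305,-0.3666,0.8248,-1.2783],[0.0153,-0.9166,-0.3995,0.5263],[0,0,0,1]])
KT=np.array([[468.907,0,315.587],[0,468.907,240.559],[0,0,1]]);TT=np.array([[-0.0082,-0.9844,0.176,0.3955],[-1,0.0082,-0.0008,-0.3574],[-0.0007,-0.176,-0.9844,0.8935],[0,0,0,1]])
C={'t':(KT,TT),'s':(KS,TS)}
def proj(c,p):
    K,T=C[c];q=K@(T[:3,:3].T@(np.asarray(p)-T[:3,3]));return q[:2]/q[2]
def ray(c,px,z):
    K,T=C[c];d=T[:3,:3]@np.linalg.inv(K)@np.r_[px,1];o=T[:3,3];return o+d*(z-o[2])/d[2]
A=lambda x,y:((x+.5)/3.2-.5+170,(y+.5)/3.2-.5+220)
B=lambda x,y:((x+.5)/5-.5+200,(y+.5)/5-.5+220)
def hp(v,p):
    c,s=np.cos(v[2]),np.sin(v[2]);return np.array([v[0]+c*p[0]-s*p[1],v[1]+s*p[0]+c*p[1],p[2]])
def cov(v,r,y,h): # r from hinge toward front, h above rim plane
    a=v[3];return hp(v,(.042-r*np.cos(a)+h*np.sin(a),y,.032+r*np.sin(a)+h*np.cos(a)))
E
python3 - <<'E'
from h import *
rim=[('t',A(333,246),(-.042,.083,.032)),('t',A(562,428),(-.042,-.083,.032)),('t',A(648,308),(.042,-.083,.032)),('t',A(425,138),(.042,.083,.032)),
('s',B(80,383),(-.042,-.083,.032)),('s',B(300,412),(.042,-.083,.032)),('s',B(232,198),(-.042,.083,.032))]
f=lambda v:np.concatenate([proj(c,hp(v,p))-px for c,px,p in rim])
r=least_squares(f,[.4,-.39,-.6]);print(r.x,np.round(r.fun,1))
v=r.x
# cover front edges: crop b top (487,57),(535,80); top view (478,40),(723,228)
g=lambda a:np.concatenate([proj('t',cov(np.r_[v,a],.084,.083,0))-A(478,40),proj('t',cov(np.r_[v,a],.084,-.083,.025))-A(723,228),proj('s',cov(np.r_[v,a],.084,-.083,.025))-B(535,80),proj('s',cov(np.r_[v,a],.084,-.083,0))-B(487,57)])
for a0 in(1.4,1.8):
    q=least_squares(g,[a0]);print(q.x,np.round(q.fun,1))
for e in [(A(92,287),A(268,150))]:
    p,q=ray('t',e[0],.008),ray('t',e[1],.008);m=(p+q)/2;print(p,q,m,np.linalg.norm(p-q),np.arctan2(*(q-p)[1::-1]))
for e in [(B(80,133),B(330,181))]:
    p,q=ray('s',e[0],.008),ray('s',e[1],.008);m=(p+q)/2;print(p,q,m,np.linalg.norm(p-q),np.arctan2(*(q-p)[1::-1]))
for n,px in(('bottle',(274,190)),('purple',(444,332))):print(n,ray('t',px,.02))
v=np.r_[v,1.7]
E
```

```text
[ 0.4281934  -0.37112153 -0.6646094 ] [-0.4 -0.   0.6  0.   1.6 -0.1 -1.  -2.4 -0.3  0.1 -1.6 -0.2 -0.9  0.4]
[1.9754174] [ -6.9   6.8   2.6  -2.5 -19.5  36.9 -22.4  35.1]
[1.97538536] [ -6.9   6.8   2.6  -2.5 -19.5  36.9 -22.4  35.1]
[ 0.42499723 -0.13795893  0.008     ] [ 0.50467812 -0.23958161  0.008     ] [ 0.46483767 -0.18877027  0.008     ] 0.1291364157052791 -0.9058347835835201
[ 0.4212623  -0.13256995  0.008     ] [ 0.5111953  -0.23106723  0.008     ] [ 0.4662288  -0.18181859  0.008     ] 0.13337787145583832 -0.8308175939671075
bottle [ 0.65145134 -0.27867408  0.02      ]
purple [ 0.37988685 -0.59148787  0.02      ]
```

```bash
python3 - <<'E'
from h import *
v=[.4282,-.3711,-.6646]
def g(a):
    w=np.r_[v,a];return np.concatenate([proj('t',cov(w,.084,.083,.025))-A(478,40),proj('t',cov(w,.084,-.083,.025))-A(723,228),proj('s',cov(w,.084,.083,0))-B(487,57),proj('s',cov(w,.084,.083,.025))-B(535,80)])
q=least_squares(g,[1.5]);print(q.x,np.round(q.fun,1))
w=np.r_[v,q.x]
inv=lambda c,p:[((p[0]+.5-170)*3.2,(p[1]+.5-220)*3.2),((p[0]+.5-200)*5,(p[1]+.5-220)*5)][c=='s']
for y in(.083,-.083):
  for r in(0,.084):
    for h in(0,.025):
      p=cov(w,r,y,h);print(y,r,h,np.round(p,3),np.round(inv('t',proj('t',p))),np.round(inv('s',proj('s',p))))
for p in [(0,.03,.054),(0,-.03,.054)]:
  P=hp(v,p);print(P,np.round(inv('t',proj('t',P))),np.round(inv('s',proj('s',P))))
for e in [(A(148,248),A(214,194))]:
  print([ray('t',x,.014) for x in e])
E
```

```text
[1.91366216] [-0.3 -1.   1.5 -0.6 -1.6 -0.3 -0.1 -0.1]
0.083 0 0 [ 0.512 -0.332  0.032] [422. 131.] [415. 221.]
0.083 0 0.025 [ 0.531 -0.346  0.024] [448. 101.] [469. 245.]
0.083 0.084 0 [ 0.535 -0.349  0.111] [451.  69.] [480.  56.]
0.083 0.084 0.025 [ 0.553 -0.364  0.103] [478.  37.] [535.  80.]
-0.083 0 0 [ 0.41  -0.462  0.032] [653. 308.] [293. 411.]
-0.083 0 0.025 [ 0.429 -0.477  0.024] [676. 275.] [354. 439.]
-0.083 0.084 0 [ 0.432 -0.48   0.111] [704. 261.] [362. 227.]
-0.083 0.084 0.025 [ 0.451 -0.494  0.103] [728. 226.] [426. 255.]
[ 0.44670233 -0.34748509  0.054     ] [450. 242.] [280. 217.]
[ 0.40969767 -0.39471491  0.054     ] [536. 309.] [231. 282.]
[array([ 0.44704197, -0.17129064,  0.014     ]), array([ 0.47823249, -0.20909273,  0.014     ])]
```

```bash
python3 - <<'E'
from h import *
import cv2
def tri(t,s):
    M=[];b=[]
    f=lambda X:np.r_[proj('t',X)-t,proj('s',X)-s]
    r=least_squares(f,[.5,-.1,.1]);return np.round(r.x,3),np.round(r.fun,1)
print('hose start',tri((165,220),(280,200)));print('instr corner low',ray('s',(285,226),0),'tray corner',tri((158,220),(262,170)),'top corner',tri((250,8),(270,30)))
print('hose bend',tri((183,318),(203,213)))
for c,fn,(x0,y0,x1,y1) in(('t','top0',(195,258,262,318)),('s','scene0',(217,240,268,262))):
    im=cv2.imread(f'pics/{fn}.png')[y0:y1,x0:x1];g=im.max(2);
    n,l,st,ce=cv2.connectedComponentsWithStats((g>70).astype('uint8'))
    k=1+np.argmax(st[1:,4]);ys,xs=np.where(l==k);print(st[k])
    P=np.array([ray(c,(x+x0,y+y0),.008) for x,y in zip(xs,ys)])[:,:2]
    m=P.mean(0);w,V=np.linalg.eigh(np.cov((P-m).T));d=V[:,1];u=(P-m)@d
    c0=m+d*(u.max()+u.min())/2;print(c,m,c0,np.arctan2(d[1],d[0]),np.ptp(u),np.ptp((P-m)@V[:,0]))
E
```

```text
hose start (array([ 0.586, -0.095,  0.088]), array([ 1.4, -4.2, -6.2,  0.9]))
instr corner low [ 0.63040346 -0.05948084  0.        ] tray corner (array([ 0.557, -0.111,  0.176]), array([-0.4,  1.3,  2.1, -0.3])) top corner (array([ 0.633, -0.295,  0.541]), array([-12.2,  26. ,  61.7, -27.3]))
hose bend (array([ 0.404, -0.133,  0.095]), array([-0.6,  2.2,  3.2, -0. ]))
[  2   6  58  50 493]
t [ 0.46363119 -0.18750007] [ 0.46394569 -0.18787052] 2.2746914156614517 0.12970485294725892 0.017183335281653278
[  0   0  50  22 562]
s [ 0.45570502 -0.18417957] [ 0.45539194 -0.1834983 ] 2.0015693930165592 0.1734841041002665 0.10916742822751502
```

```bash
cat >> h.py <<'E'
from scipy.spatial.transform import Rotation as R
def down(psi): return R.from_matrix(np.array([[-np.sin(psi),np.cos(psi),0],[np.cos(psi),np.sin(psi),0],[0,0,-1]]).T)
def goto(*targets,cur=None):
    from workcell import bot
    s=bot.read_state();p,r=np.array(s["tool_pos"]),R.from_rotvec(s["tcp_rot"])
    print('t',round(s['time'],2),'pos',np.round(p,4),'q',np.round(s['q'],2),'w',round(s['width'],3),'F',np.round(s['wrist_force'],1))
    for x,y,z,psi in targets:
        d=r.inv().apply(np.array([x,y,z])-p)/.25;t=(r.inv()*down(psi)).as_rotvec()/(np.pi/4)
        print(np.round(d,4).tolist(),np.round(t,4).tolist())
V=np.array([.4282,-.3711,-.6646])
def H(x,y,z,dpsi=0): return (*hp(V,(x,y,z)),-.6646+dpsi)
E
sed -i '/^def down/c\def down(psi): return R.from_matrix(np.array([[-np.sin(psi),np.cos(psi),0],[np.cos(psi),np.sin(psi),0],[0,0,-1]]).T)' h.py
python3 - <<'E'
from h import *
goto((.31,-.45,.23,-.56),(.42,-.26,.23,.2),(.469,-.1915,.15,.704))
E
```

```text
t 0.1 pos [ 0.1635 -0.6542  0.2301] q [-1.36  0.26  1.61  0.    1.27 -0.04] w 0.996 F [ 0.  -0.5 -0.7]
[0.7667, -0.6504, 0.0018] [-0.0024, -0.0011, -0.9753]
[1.3777, -1.2811, 0.0031] [-0.002, -0.0021, -1.9429]
[1.6343, -1.4988, 0.3236] [-0.0015, -0.0027, -2.5847]
```

Call:
play_rows --rows '[[[0.766, -0.65, 0], [0, 0, -0.975]], [[0.766, -0.65, 0], [0, 0, -0.975]], [[0.766, -0.65, 0], [0, 0, -0.975]], [[0.766, -0.65, 0], [0, 0, -0.975]], [[0.766, -0.65, 0], [0, 0, -0.975]], [[0.766, -0.65, 0], [0, 0, -0.975]], [[0.766, -0.65, 0], [0, 0, -0.975]], [[0.766, -0.65, 0], [0, 0, -0.975]]]' --claw -0.15 --newtons 60

```text
time: 0.77
tool_pos: [0.3111, -0.4488, 0.231]
tcp_rot: [-2.746, -1.526, 0.0]
wrist_force: [-0.4, 0.1, 0.0]
width: 0.425
grip_force: 0.0
```

```bash
python3 - <<'E'
from h import *
goto((.42,-.26,.23,.2),(.469,-.1915,.15,.704))
E
```

```text
t 0.77 pos [ 0.3111 -0.4488  0.231 ] q [-1.01  0.02  1.88 -0.    1.24 -0.45] w 0.425 F [-0.4  0.1  0. ]
[0.8714, -0.0289, 0.0041] [-0.0005, -0.0005, -0.9632]
[1.2075, -0.0071, 0.3242] [-0.0004, -0.0006, -1.6049]
```

Call:
play_rows --rows '[[[0.871, -0.029, 0], [0, 0, -0.963]], [[0.871, -0.029, 0], [0, 0, -0.963]], [[0.871, -0.029, 0], [0, 0, -0.963]], [[0.871, -0.029, 0], [0, 0, -0.963]], [[0.871, -0.029, 0], [0, 0, -0.963]], [[0.871, -0.029, 0], [0, 0, -0.963]], [[0.871, -0.029, 0], [0, 0, -0.963]]]'

```text
time: 1.35
tool_pos: [0.4205, -0.2613, 0.2312]
tcp_rot: [-1.987, -2.433, -0.0]
wrist_force: [-0.9, -0.7, 0.3]
width: 0.423
grip_force: 0.0
```

```bash
python3 - <<'E'
from h import *
goto((.469,-.1915,.09,.704))
E
```

```text
t 1.35 pos [ 0.4205 -0.2613  0.2312] q [-0.61 -0.08  1.98  0.    1.24 -0.81] w 0.423 F [-0.9 -0.7  0.3]
[0.2348, 0.246, 0.5647] [0.0001, -0.0002, -0.64]
```

Call:
play_rows --rows '[[[0.235, 0.246, 0.2], [0, 0, -0.4]], [[0.235, 0.246, 0.2], [0, 0, -0.64]], [[0.235, 0.246, 0.2], [0, 0, -0.64]], [[0.235, 0.246, 0.565], [0, 0, -0.64]], [[0.235, 0.246, 0.565], [0, 0, -0.64]], [[0.235, 0.246, 0.565], [0, 0, -0.64]], [[0.235, 0.246, 0.565], [0, 0, -0.64]], [[0.235, 0.246, 0.565], [0, 0, -0.64]]]'

```text
time: 2.02
tool_pos: [0.4683, -0.1944, 0.0905]
tcp_rot: [-1.332, -2.845, 0.001]
wrist_force: [1.2, -0.2, 1.2]
width: 0.42
grip_force: 0.0
```

```bash
python3 - <<'E'
from h import *
from workcell import cams
import cv2
a=cams.read_camera('top')['image'][:,:,::-1][230:340,180:300];b=cams.read_camera('scene')['image'][:,:,::-1][180:280,170:290]
f=lambda i:cv2.resize(i,(400,360),interpolation=cv2.INTER_CUBIC)
cv2.imwrite('pics/c.png',np.hstack([f(a),f(b)]))
goto((.469,-.1915,.004,.704))
E
```

```text
t 2.12 pos [ 0.4703 -0.1948  0.0927] q [-0.44  0.08  2.09 -0.    0.96 -1.14] w 0.422 F [ 0.5 -0.6  0.2]
[0.0149, 0.0041, 0.3546] [0.0021, 0.0052, -0.0101]
```

View pics/c.png

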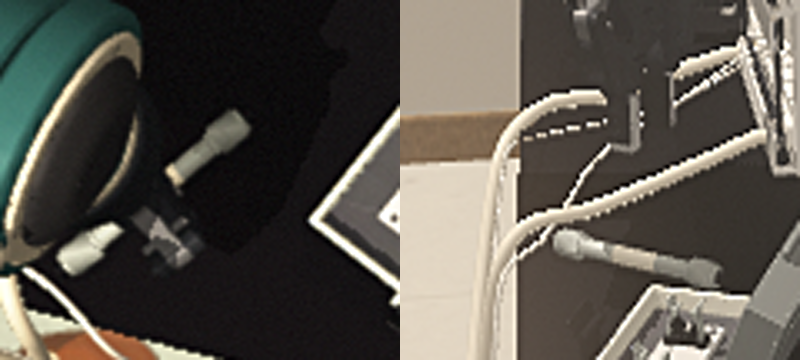

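```bash
python3 - <<'E'
from h import *
def tri(t,s):
    r=least_squares(lambda X:np.r_[proj('t',X)-t,proj('s',X)-s],[.5,-.1,.1]);return np.round(r.x,3),np.round(r.fun,1)
for t,s in [((165,220),(278,217)),((183,318),(203,246)),((173,265),(240,232))]:print(tri(t,s))
E
```

```text
(array([ 0.595, -0.078,  0.036]), array([ 0.7, -2.3, -3.3,  0.5]))
(array([ 0.405, -0.107,  0.001]), array([-0.6,  2.4,  3.2, -0. ]))
(array([ 0.504, -0.088,  0.015]), array([-0.6,  2. ,  2.8, -0.2]))
```

Call:
play_rows --rows '[[[0.015, 0.004, 0.1], [0.002, 0.005, -0.01]], [[0.015, 0.004, 0.2], [0.002, 0.005, -0.01]], [[0.015, 0.004, 0.28], [0.002, 0.005, -0.01]], [[0.015, 0.004, 0.33], [0.002, 0.005, -0.01]], [[0.015, 0.004, 0.35], [0.002, 0.005, -0.01]], [[0.015, 0.004, 0.35], [0.002, 0.005, -0.01]], [[0.015, 0.004, 0.35], [0.002, 0.005, -0.01]]]'

```text
time: 2.7
tool_pos: [0.4684, -0.1904, 0.0044]
tcp_rot: [-1.316, -2.851, -0.0]
wrist_force: [0.0, 0.6, -0.2]
width: 0.427
grip_force: 0.0
```

Call:
play_rows --rows '[[[0, 0, 0], [0, 0, 0]], [[0, 0, 0], [0, 0, 0]], [[0, 0, 0], [0, 0, 0]], [[0, 0, 0], [0, 0, 0]], [[0, 0, 0], [0, 0, 0]], [[0, 0, 0], [0, 0, 0]], [[0, 0, 0], [0, 0, 0]], [[0, 0, 0], [0, 0, 0]]]' --claw -1 --newtons 60

```text
time: 3.37
tool_pos: [0.4683, -0.1901, 0.0044]
tcp_rot: [-1.315, -2.852, -0.0]
wrist_force: [-1.6, -0.1, 6.7]
width: 0.107
grip_force: 58.7
```

```bash
python3 - <<'E'
from h import *
goto((.469,-.1915,.14,.704))
E
```

```text
t 3.37 pos [ 0.4683 -0.1901  0.0044] q [-0.44  0.21  2.15  0.    0.79 -1.14] w 0.107 F [-1.6 -0.1  6.7]
[-0.0055, -0.0016, -0.5424] [-0.0005, -0.0013, 0.0033]
```

Call:
play_rows --rows '[[[0, 0, -0.1], [0, 0, 0]], [[0, 0, -0.25], [0, 0, 0]], [[0, 0, -0.4], [0, 0, 0]], [[0, 0, -0.54], [0, 0, 0]], [[0, 0, -0.54], [0, 0, 0]], [[0, 0, -0.54], [0, 0, 0]]]'

```text
time: 3.87
tool_pos: [0.4697, -0.1907, 0.1411]
tcp_rot: [1.314, 2.85, 0.0]
wrist_force: [-0.1, -0.3, -2.9]
width: 0.106
grip_force: 58.8
```

```bash
python3 - <<'E'
from h import *
goto(H(0,-.006,.16,.6),H(0,-.006,.16))
E
```

```text
t 3.87 pos [ 0.4697 -0.1907  0.1411] q [-0.43  0.02  2.06  0.    1.06 -1.14] w 0.106 F [-0.1 -0.3 -2.9]
[-0.4462, -0.6181, -0.0755] [0.0032, 0.0026, 0.9819]
[-0.4462, -0.6181, -0.0755] [0.0041, 0.0016, 1.7459]
```

Call:
play_rows --rows '[[[-0.1, -0.14, -0.075], [0, 0, 0.16]], [[-0.2, -0.28, -0.075], [0, 0, 0.32]], [[-0.3, -0.42, -0.075], [0, 0, 0.48]], [[-0.4, -0.56, -0.075], [0, 0, 0.64]], [[-0.446, -0.618, -0.075], [0, 0, 0.8]], [[-0.446, -0.618, -0.075], [0, 0, 0.96]], [[-0.446, -0.618, -0.075], [0, 0, 0.98]], [[-0.446, -0.618, -0.075], [0, 0, 0.98]]]'

```text
time: 4.53
tool_pos: [0.421, -0.3738, 0.1539]
tcp_rot: [-2.283, -2.146, 0.002]
wrist_force: [0.5, 0.8, -1.4]
width: 0.108
grip_force: 59.0
```

```bash
python3 - <<'E'
from h import *
goto(H(0,-.006,.16))
E
```

```text
t 4.53 pos [ 0.421  -0.3738  0.1539] q [-0.77  0.12  1.92 -0.    1.11 -0.71] w 0.108 F [ 0.5  0.8 -1.4]
[-0.0069, 0.0143, -0.0245] [-0.0101, -0.0032, 0.7674]
```

Call:
play_rows --rows '[[[-0.007, 0.014, 0], [0, 0, 0.15]], [[-0.007, 0.014, 0], [0, 0, 0.3]], [[-0.007, 0.014, 0], [0, 0, 0.45]], [[-0.007, 0.014, 0], [0, 0, 0.6]], [[-0.007, 0.014, 0], [0, 0, 0.767]], [[-0.007, 0.014, 0], [0, 0, 0.767]], [[-0.007, 0.014, 0], [0, 0, 0.767]], [[-0.007, 0.014, 0], [0, 0, 0.767]]]'

```text
time: 5.2
tool_pos: [0.4256, -0.3757, 0.1556]
tcp_rot: [-2.817, -1.38, 0.004]
wrist_force: [-0.5, -0.6, -1.6]
width: 0.11
grip_force: 58.9
```

```bash
python3 - <<'E'
from h import *
from workcell import cams
import cv2
a=cams.read_camera('top')['image'][:,:,::-1][210:360,240:400];b=cams.read_camera('scene')['image'][:,:,::-1][190:320,200:340]
f=lambda i:cv2.resize(i,(400,375),interpolation=cv2.INTER_CUBIC)
cv2.imwrite('pics/d.png',np.hstack([f(a),f(b)]))
goto(H(0,-.006,.05))
E
```

```text
t 5.3 pos [ 0.4257 -0.3762  0.1558] q [-0.77  0.13  1.91 -0.    1.11 -0.1 ] w 0.1 F [ 0.8  0.  -1.8]
[-0.0013, -0.0028, 0.4233] [-0.0059, 0.0008, 0.0031]
```

View pics/d.png

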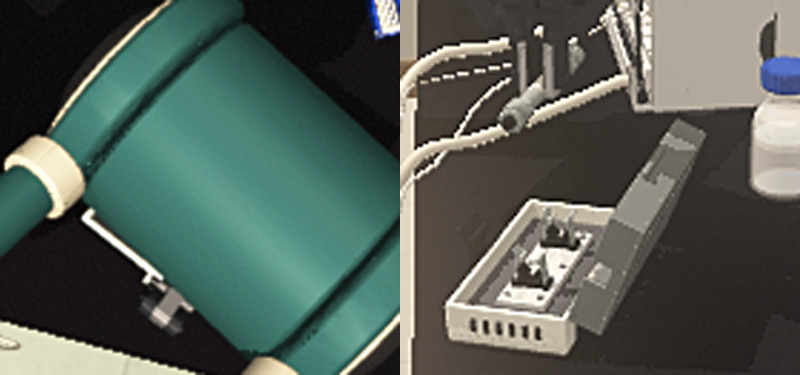

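```bash
python3 - <<'E'
from h import *
p=np.array([.4257,-.3762,.1558]);hy=np.array([.617,.787,0])
for off in(0,.006,.012):
  for zz in (0,.006):
    c=p+off*hy+[0,0,zz];print(off,zz,[np.round(proj('s',c+s*hy),1) for s in(-.062,.062)])
E
```

```text
0 0 [array([237.1, 234.7]), array([258.8, 211.6])]
0 0.006 [array([237. , 231.6]), array([258.7, 208.8])]
0.006 0 [array([238.3, 233.4]), array([259.7, 210.6])]
0.006 0.006 [array([238.1, 230.4]), array([259.6, 207.8])]
0.012 0 [array([239.4, 232.2]), array([260.6, 209.6])]
0.012 0.006 [array([239.3, 229.1]), array([260.5, 206.8])]
```

Call:
play_rows --rows '[[[-0.005, -0.003, 0.1], [-0.006, 0, 0.003]], [[-0.005, -0.003, 0.2], [-0.006, 0, 0.003]], [[-0.005, -0.003, 0.3], [-0.006, 0, 0.003]], [[-0.005, -0.003, 0.37], [-0.006, 0, 0.003]], [[-0.005, -0.003, 0.41], [-0.006, 0, 0.003]], [[-0.005, -0.003, 0.41], [-0.006, 0, 0.003]], [[-0.005, -0.003, 0.41], [-0.006, 0, 0.003]]]'

```text
time: 5.88
tool_pos: [0.4238, -0.377, 0.0535]
tcp_rot: [2.826, 1.372, -0.001]
wrist_force: [0.8, -0.4, -1.1]
width: 0.109
grip_force: 59.0
```

```bash
python3 - <<'E'
from h import *
from workcell import cams
import cv2
b=cams.read_camera('scene')['image'][:,:,::-1][220:310,210:310]
cv2.imwrite('pics/e.png',cv2.resize(b,None,fx=6,fy=6,interpolation=cv2.INTER_CUBIC))
goto(H(0,-.007,.036))
E
```

```text
t 5.93 pos [ 0.4246 -0.3777  0.0545] q [-0.77  0.24  1.99 -0.    0.91 -0.1 ] w 0.107 F [ 0.4 -0.7 -0.4]
[0.0018, -0.0049, 0.074] [0.0025, 0.0011, -0.0033]
```

View pics/e.png

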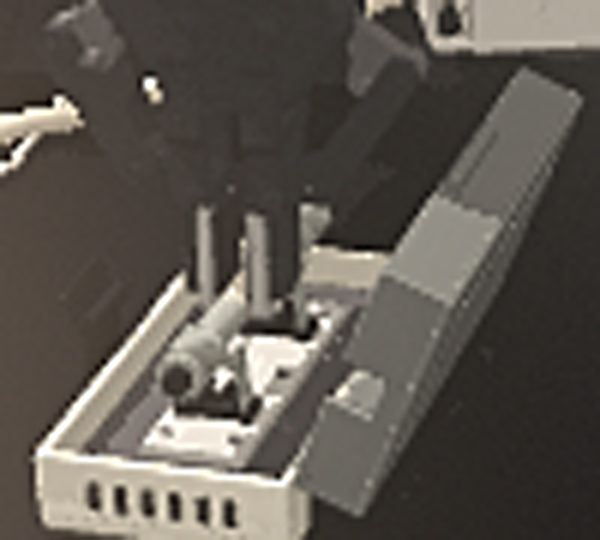

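```bash
python3 - <<'E'
from h import *
for x in(-.006,0,.006):print(x,np.round((proj('s',hp(V,(x,-.069,.0585)))-[210,220]+.5)*6))
E
```

```text
-0.006 [156. 379.]
0 [174. 381.]
0.006 [192. 383.]
```

Call:
play_rows --rows '[[[0.002, -0.004, 0.02], [0, 0, -0.003]], [[0.002, -0.004, 0.032], [0, 0, -0.003]], [[0.002, -0.004, 0.044], [0, 0, -0.003]], [[0.002, -0.004, 0.056], [0, 0, -0.003]], [[0.002, -0.004, 0.068], [0, 0, -0.003]], [[0.002, -0.004, 0.074], [0, 0, -0.003]], [[0.002, -0.004, 0.078], [0, 0, -0.003]], [[0.002, -0.004, 0.078], [0, 0, -0.003]]]'

```text
time: 6.6
tool_pos: [0.4225, -0.3754, 0.0366]
tcp_rot: [-2.823, -1.374, 0.003]
wrist_force: [-8.7, 7.5, 17.7]
width: 0.105
grip_force: 61.0
```

Call:
play_rows --rows '[[[0, -0.004, 0.005], [0, 0, 0]], [[0, -0.004, 0.01], [0, 0, 0]], [[0, -0.004, 0.015], [0, 0, 0]], [[0, -0.004, 0.015], [0, 0, 0]], [[0, -0.004, 0.015], [0, 0, 0]]]'

```text
time: 7.02
tool_pos: [0.4226, -0.3754, 0.0362]
tcp_rot: [-2.825, -1.375, 0.002]
wrist_force: [-14.3, 13.2, 37.8]
width: 0.11
grip_force: 63.3
```

Call:
play_rows --rows '[[[0, 0, -0.015], [0, 0, 0]], [[0, 0, -0.015], [0, 0, 0]], [[0, 0, -0.015], [0, 0, 0]], [[0, 0, -0.015], [0, 0, 0]], [[0, 0, -0.015], [0, 0, 0]]]' --claw -0.4

```text
time: 7.43
tool_pos: [0.4226, -0.3755, 0.0337]
tcp_rot: [2.825, 1.374, -0.001]
wrist_force: [-1.0, 0.2, -0.4]
width: 0.298
grip_force: 0.0
```

Call:
play_rows --rows '[[[0, 0, -0.08], [0, 0, 0]], [[0, 0, -0.2], [0, 0, 0]], [[0, 0, -0.36], [0, 0, 0]], [[0, 0, -0.4], [0, 0, 0]], [[0, 0, -0.4], [0, 0, 0]]]'

```text
time: 7.85
tool_pos: [0.4253, -0.3779, 0.1385]
tcp_rot: [2.817, 1.37, 0.004]
wrist_force: [0.3, -0.6, -0.7]
width: 0.302
grip_force: 0.0
```

```bash
python3 - <<'E'
from h import *
from workcell import cams
import cv2
b=cams.read_camera('scene')['image'][:,:,::-1][220:310,210:310]
cv2.imwrite('pics/f.png',cv2.resize(b,None,fx=6,fy=6,interpolation=cv2.INTER_CUBIC))
for y in(-.064,.064):
  for z in(.04,.05):print(y,z,np.round((proj('s',hp(V,(0,y,z)))-[210,220]+.5)*6))
goto(H(0,0,.052))
E
```

```text
-0.064 0.04 [182. 426.]
-0.064 0.05 [181. 398.]
0.064 0.04 [308. 255.]
0.064 0.05 [307. 229.]
t 7.9 pos [ 0.4239 -0.3766  0.1359] q [-0.77  0.14  1.94 -0.    1.06 -0.1 ] w 0.303 F [-0.6  0.2 -0.5]
[0.0282, -0.0016, 0.3354] [0.0061, 0.0015, -0.0011]
```

View pics/f.png

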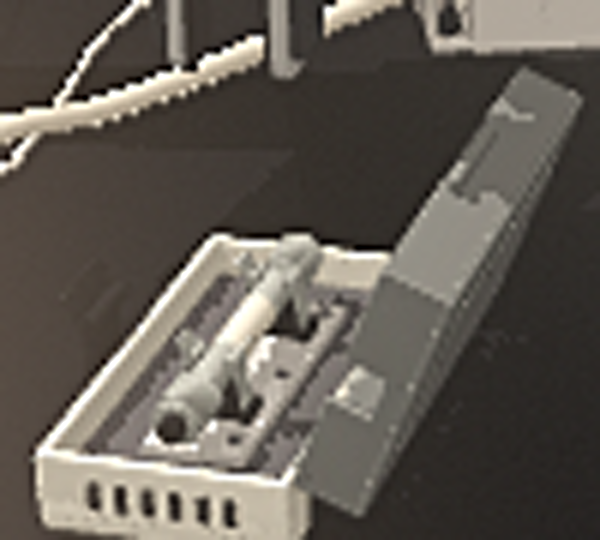

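Call:
play_rows --rows '[[[0.04, -0.002, 0.1], [0.006, 0, 0]], [[0.06, -0.002, 0.2], [0.006, 0, 0]], [[0.076, -0.002, 0.27], [0.006, 0, 0]], [[0.076, -0.002, 0.31], [0.006, 0, 0]], [[0.076, -0.002, 0.335], [0.006, 0, 0]], [[0.076, -0.002, 0.35], [0.006, 0, 0]], [[0.076, -0.002, 0.36], [0.006, 0, 0]], [[0.076, -0.002, 0.36], [0.006, 0, 0]], [[0.076, -0.002, 0.36], [0.006, 0, 0]]]' --claw -1

```text
time: 8.65
tool_pos: [0.4326, -0.3589, 0.0455]
tcp_rot: [-2.818, -1.37, 0.006]
wrist_force: [-6.6, 7.6, 13.5]
width: 0.003
grip_force: 6.8
```

Call:
play_rows --rows '[[[0, 0, 0.005], [0, 0, 0]], [[0, 0, 0.01], [0, 0, 0]], [[0, 0, 0.01], [0, 0, 0]], [[0, 0, -0.03], [0, 0, 0]], [[0, 0, -0.05], [0, 0, 0]], [[-0.05, 0, -0.05], [0, 0, 0]], [[-0.095, 0, -0.05], [0, 0, 0]], [[-0.095, 0, -0.03], [0, 0, 0]], [[-0.095, 0, -0.01], [0, 0, 0]], [[-0.095, 0, 0.005], [0, 0, 0]], [[-0.095, 0, 0.01], [0, 0, 0]], [[-0.095, 0, 0.01], [0, 0, 0]]]'

```text
time: 9.65
tool_pos: [0.4189, -0.3801, 0.0451]
tcp_rot: [-2.822, -1.373, 0.007]
wrist_force: [-11.2, 4.4, 30.1]
width: 0.0
grip_force: 15.1
```

Call:
play_rows --rows '[[[0.02, 0, -0.12], [0, 0, 0]], [[0.04, 0, -0.28], [0, 0, 0]], [[0.04, 0, -0.44], [0, 0, 0]], [[0.04, 0.1, -0.46], [0, 0, 0]], [[0.04, 0.25, -0.46], [0, 0, 0]], [[0.04, 0.4, -0.46], [0, 0, 0]], [[0.04, 0.55, -0.46], [0, 0, 0]], [[0.04, 0.55, -0.46], [0, 0, 0]], [[0.04, 0.55, -0.46], [0, 0, 0]]]'

```text
time: 10.4
tool_pos: [0.5344, -0.4564, 0.1527]
tcp_rot: [-2.819, -1.371, 0.006]
wrist_force: [-0.5, 0.1, -1.2]
width: -0.002
grip_force: 0.0
```

```bash
python3 - <<'E'
from h import *
print(ray('t',(394,212),.01))
T=[H(.13,0,.15),H(.13,0,.085),H(.1,0,.085),H(.0815,0,.088)]
for a in(1.57,1.35,1.2,1.05,.9,.75,.6,.45,.3,.2,.12): 
  T.append(H(.042-.07*np.cos(a)+.025*np.sin(a)+.0145,0,.032+.07*np.sin(a)+.025*np.cos(a)))
goto(*T)
E
```

```text
[ 0.60833173 -0.51029765  0.01      ]
t 10.4 pos [ 0.5344 -0.4564  0.1527] q [-0.74  0.37  1.61 -0.    1.17 -0.08] w -0.002 F [-0.5  0.1 -1.2]
[0.0064, -0.0248, 0.011] [-0.0101, 0.0004, -0.0011]
[0.0065, -0.0228, 0.271] [-0.0101, 0.0004, -0.0011]
[0.0063, -0.1428, 0.272] [-0.0101, 0.0004, -0.0011]
[0.0063, -0.2169, 0.2606] [-0.0101, 0.0004, -0.0011]
[0.0063, -0.2175, 0.2045] [-0.0101, 0.0004, -0.0011]
[0.0062, -0.2812, 0.19] [-0.0101, 0.0004, -0.0011]
[0.0062, -0.3257, 0.1882] [-0.0101, 0.0004, -0.0011]
[0.0061, -0.37, 0.1931] [-0.0101, 0.0004, -0.0011]
[0.0061, -0.413, 0.2046] [-0.0101, 0.0004, -0.0011]
[0.006, -0.4539, 0.2224] [-0.0101, 0.0004, -0.0011]
[0.006, -0.4916, 0.2461] [-0.0101, 0.0004, -0.0011]
[0.006, -0.5254, 0.2752] [-0.0101, 0.0004, -0.0011]
[0.006, -0.5544, 0.309] [-0.0101, 0.0004, -0.0011]
[0.006, -0.5708, 0.3337] [-0.0101, 0.0004, -0.0011]
[0.006, -0.5821, 0.3547] [-0.0101, 0.0004, -0.0011]
```

Call:
play_rows --rows '[[[0.006, -0.02, 0.1], [-0.01, 0, 0]], [[0.006, -0.023, 0.2], [-0.01, 0, 0]], [[0.006, -0.023, 0.27], [-0.01, 0, 0]], [[0.006, -0.06, 0.272], [-0.01, 0, 0]], [[0.006, -0.1, 0.272], [-0.01, 0, 0]], [[0.006, -0.14, 0.272], [-0.01, 0, 0]], [[0.006, -0.18, 0.268], [-0.01, 0, 0]], [[0.006, -0.217, 0.24], [-0.01, 0, 0]], [[0.006, -0.22, 0.205], [-0.01, 0, 0]], [[0.006, -0.25, 0.195], [-0.01, 0, 0]], [[0.006, -0.281, 0.19], [-0.01, 0, 0]], [[0.006, -0.281, 0.19], [-0.01, 0, 0]]]'

```text
time: 11.4
tool_pos: [0.4795, -0.4116, 0.111]
tcp_rot: [2.819, 1.371, 0.003]
wrist_force: [0.2, -0.7, 5.6]
width: 0.003
grip_force: 3.5
```

```bash
python3 - <<'E'
from h import *
from workcell import cams
import cv2
b=cams.read_camera('scene')['image'][:,:,::-1][200:310,210:330]
cv2.imwrite('pics/g.png',cv2.resize(b,None,fx=5,fy=5,interpolation=cv2.INTER_CUBIC))
T=[]
for a in(1.35,1.2,1.05,.9,.75,.6,.45,.3,.2,.12): 
  T.append(H(.042-.07*np.cos(a)+.025*np.sin(a)+.0145,0,.032+.07*np.sin(a)+.025*np.cos(a)))
goto(*T)
E
```

```text
t 11.45 pos [ 0.4798 -0.4119  0.1109] q [-0.75  0.28  1.82 -0.    1.04 -0.08] w 0.002 F [ 0.6 -0.1  6.4]
[0.001, -0.001, 0.0204] [0.0084, 0.0013, -0.0012]
[0.0009, -0.0455, 0.018] [0.0084, 0.0013, -0.0012]
[0.0009, -0.0898, 0.0223] [0.0084, 0.0013, -0.0012]
[0.0009, -0.133, 0.0332] [0.0084, 0.0013, -0.0012]
[0.0009, -0.1741, 0.0504] [0.0084, 0.0013, -0.0012]
[0.0008, -0.2122, 0.0735] [0.0084, 0.0013, -0.0012]
[0.0008, -0.2464, 0.1021] [0.0084, 0.0013, -0.0012]
[0.0009, -0.2759, 0.1354] [0.0084, 0.0013, -0.0012]
[0.0009, -0.2927, 0.16] [0.0084, 0.0013, -0.0012]
[0.0009, -0.3043, 0.1807] [0.0084, 0.0013, -0.0012]
```

View pics/g.png

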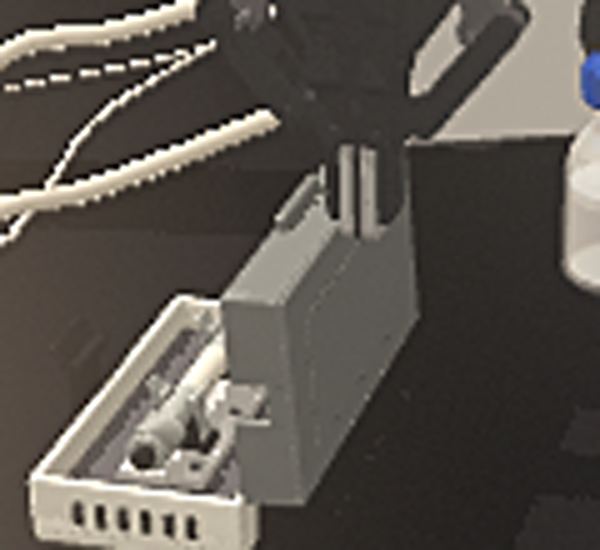

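Call:
play_rows --rows '[[[0, -0.02, 0.02], [0.008, 0, 0]], [[0, -0.045, 0.02], [0.008, 0, 0]], [[0, -0.068, 0.02], [0.008, 0, 0]], [[0, -0.09, 0.022], [0.008, 0, 0]], [[0, -0.112, 0.027], [0.008, 0, 0]], [[0, -0.133, 0.033], [0.008, 0, 0]], [[0, -0.133, 0.033], [0.008, 0, 0]]]'

```text
time: 12.03
tool_pos: [0.46, -0.3966, 0.112]
tcp_rot: [2.81, 1.367, 0.009]
wrist_force: [0.8, 2.5, 36.9]
width: -0.0
grip_force: 18.5
```

Call:
play_rows --rows '[[[0, 0, -0.04], [0, 0, 0]], [[0, 0, -0.12], [0, 0, 0]], [[0, 0, -0.16], [0, 0, 0]], [[0, 0, -0.16], [0, 0, 0]]]'

```text
time: 12.37
tool_pos: [0.4546, -0.392, 0.143]
tcp_rot: [2.824, 1.373, -0.001]
wrist_force: [0.6, -2.3, -0.2]
width: 0.004
grip_force: 0.0
```

```bash
python3 - <<'E'
from h import *
from workcell import cams
import cv2
b=cams.read_camera('scene')['image'][:,:,::-1][200:310,210:330]
cv2.imwrite('pics/i.png',cv2.resize(b,None,fx=5,fy=5,interpolation=cv2.INTER_CUBIC))
for a in(1.5,1.4,1.3,1.2,1.1,1.,.9):
  w=np.r_[V,a];print(a,[np.round((proj('s',cov(w,.084,y,h))-[210,200]+.5)*5).tolist() for y,h in((-.083,0),(-.083,.025),(.083,.025))],cov(w,.084,0,.025)[2])
goto(H(.13,0,.15))
E
```

```text
1.5 [[220.0, 305.0], [287.0, 308.0], [408.0, 139.0]] 0.11755800891643314
1.4 [[198.0, 305.0], [264.0, 301.0], [388.0, 134.0]] 0.11902695589153668
1.3 [[177.0, 307.0], [240.0, 297.0], [367.0, 130.0]] 0.11962635829065889
1.2 [[156.0, 311.0], [217.0, 295.0], [347.0, 129.0]] 0.11935022708316385
1.1 [[136.0, 318.0], [194.0, 296.0], [327.0, 130.0]] 0.11820132128080002
1.0 [[118.0, 326.0], [171.0, 298.0], [307.0, 132.0]] 0.11619112037056681
0.9 [[101.0, 336.0], [150.0, 303.0], [288.0, 137.0]] 0.11333970961547522
t 12.42 pos [ 0.4539 -0.3914  0.1413] q [-0.75  0.19  1.86 -0.    1.09 -0.09] w 0.001 F [ 0.7 -0.6 -0.5]
[0.0008, 0.389, -0.0352] [-0.001, 0.0012, -0.0012]
```

View pics/i.png

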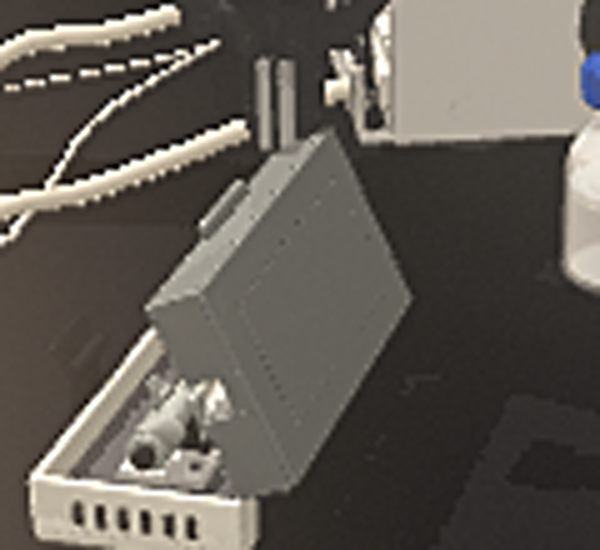

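```bash
python3 - <<'E'
from h import *
T=[H(.08,0,.142),H(.08,0,.097),H(.055,0,.097)]
A_=(1.13,1.05,.97,.89,.81,.73,.65,.57,.49,.41,.33,.25,.17)
for a in A_: 
  T.append(H(.042-.06*np.cos(a)+.025*np.sin(a)+.009,0,.032+.06*np.sin(a)+.025*np.cos(a)))
goto(*T)
E
```

```text
t 12.42 pos [ 0.4539 -0.3914  0.1413] q [-0.75  0.19  1.86 -0.    1.09 -0.09] w 0.001 F [ 0.7 -0.6 -0.5]
[0.0007, 0.1891, -0.0031] [-0.001, 0.0012, -0.0012]
[0.0008, 0.1892, 0.1769] [-0.001, 0.0012, -0.0012]
[0.0008, 0.0892, 0.177] [-0.001, 0.0012, -0.0012]
[0.0007, 0.0612, 0.1773] [-0.001, 0.0012, -0.0012]
[0.0007, 0.0405, 0.1791] [-0.001, 0.0012, -0.0012]
[0.0007, 0.02, 0.1826] [-0.001, 0.0012, -0.0012]
[0.0007, -0.0001, 0.1876] [-0.001, 0.0012, -0.0012]
[0.0007, -0.0198, 0.1943] [-0.001, 0.0012, -0.0012]
[0.0007, -0.0389, 0.2025] [-0.001, 0.0012, -0.0012]
[0.0006, -0.0573, 0.2123] [-0.001, 0.0012, -0.0012]
[0.0006, -0.0749, 0.2234] [-0.001, 0.0012, -0.0012]
[0.0006, -0.0915, 0.236] [-0.001, 0.0012, -0.0012]
[0.0006, -0.107, 0.2498] [-0.001, 0.0012, -0.0012]
[0.0006, -0.1214, 0.2648] [-0.001, 0.0012, -0.0012]
[0.0006, -0.1345, 0.2809] [-0.001, 0.0012, -0.0012]
[0.0006, -0.1463, 0.298] [-0.001, 0.0012, -0.0012]
```

Call:
play_rows --rows '[[[0, 0.1, 0], [0, 0, 0]], [[0, 0.19, 0], [0, 0, 0]], [[0, 0.19, 0.06], [0, 0, 0]], [[0, 0.19, 0.177], [0, 0, 0]], [[0, 0.19, 0.177], [0, 0, 0]], [[0, 0.13, 0.177], [0, 0, 0]], [[0, 0.09, 0.177], [0, 0, 0]], [[0, 0.06, 0.177], [0, 0, 0]], [[0, 0.04, 0.179], [0, 0, 0]], [[0, 0.02, 0.182], [0, 0, 0]], [[0, 0, 0.187], [0, 0, 0]], [[0, 0, 0.187], [0, 0, 0]], [[0, 0, 0.187], [0, 0, 0]]]'

```text
time: 13.5
tool_pos: [0.4531, -0.3908, 0.094]
tcp_rot: [-2.823, -1.373, 0.003]
wrist_force: [-0.6, 1.0, -0.1]
width: 0.003
grip_force: 0.0
```

Call:
play_rows --rows '[[[0, -0.02, 0.007], [0, 0, 0]], [[0, -0.04, 0.015], [0, 0, 0]], [[0, -0.057, 0.025], [0, 0, 0]], [[0, -0.075, 0.036], [0, 0, 0]], [[0, -0.091, 0.049], [0, 0, 0]], [[0, -0.107, 0.062], [0, 0, 0]], [[0, -0.121, 0.077], [0, 0, 0]], [[0, -0.134, 0.093], [0, 0, 0]], [[0, -0.134, 0.093], [0, 0, 0]]]'

```text
time: 14.25
tool_pos: [0.4255, -0.3689, 0.0687]
tcp_rot: [-2.821, -1.372, 0.005]
wrist_force: [-0.1, 0.1, -1.3]
width: 0.001
grip_force: 0.0
```

```bash
python3 - <<'E'
from h import *
from workcell import cams
import cv2
b=cams.read_camera('scene')['image'][:,:,::-1][200:310,210:330]
cv2.imwrite('pics/j.png',cv2.resize(b,None,fx=5,fy=5,interpolation=cv2.INTER_CUBIC))
for a in(.6,.4,.3,.2,.1,0):
  w=np.r_[V,a];print(a,[np.round((proj('s',cov(w,.084,y,h))-[210,200]+.5)*5).tolist() for y,h in((-.083,0),(-.083,.025),(.083,.025))])
goto(H(-.036,0,.057))
E
```

```text
0.6 [[59.0, 376.0], [92.0, 329.0], [237.0, 161.0]]
0.4 [[41.0, 409.0], [62.0, 356.0], [210.0, 185.0]]
0.3 [[35.0, 427.0], [50.0, 371.0], [199.0, 199.0]]
0.2 [[31.0, 445.0], [39.0, 388.0], [189.0, 214.0]]
0.1 [[29.0, 464.0], [31.0, 406.0], [181.0, 231.0]]
0 [[29.0, 484.0], [25.0, 425.0], [176.0, 248.0]]
t 14.3 pos [ 0.426  -0.3693  0.0692] q [-0.76  0.21  1.99 -0.    0.94 -0.09] w 0.001 F [ 0.4  0.2 -0.9]
[-0.0002, -0.1325, 0.0495] [-0.0062, 0.0006, -0.0012]
```

View pics/j.png

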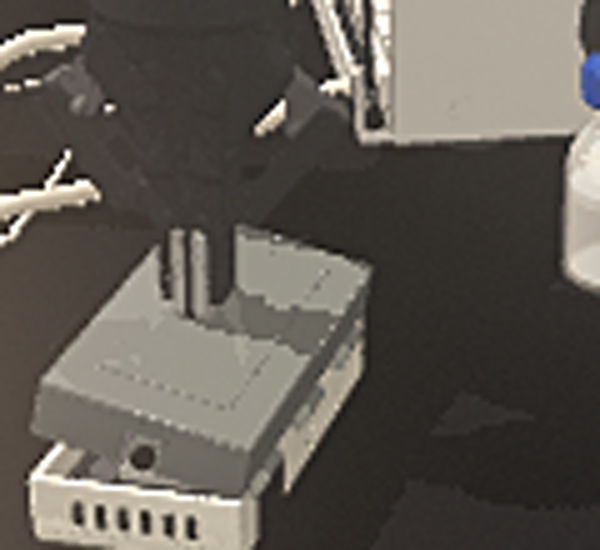

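Call:
play_rows --rows '[[[0, 0, -0.08], [0, 0, 0]], [[0, -0.06, -0.1], [0, 0, 0]], [[0, -0.124, -0.1], [0, 0, 0]], [[0, -0.124, -0.1], [0, 0, 0]], [[0, -0.124, -0.07], [-0.006, 0, 0]], [[0, -0.124, -0.04], [-0.006, 0, 0]], [[0, -0.124, -0.015], [-0.006, 0, 0]], [[0, -0.124, 0.01], [-0.006, 0, 0]], [[0, -0.124, 0.025], [-0.006, 0, 0]], [[0, -0.124, 0.025], [-0.006, 0, 0]]]'

```text
time: 15.13
tool_pos: [0.402, -0.3506, 0.063]
tcp_rot: [-2.825, -1.374, 0.001]
wrist_force: [0.5, -0.2, -0.5]
width: 0.0
grip_force: 0.0
```

```bash
python3 - <<'E'
from h import *
goto(H(-.034,0,.057))
E
```

```text
t 15.13 pos [ 0.402  -0.3506  0.063 ] q [-0.76  0.17  2.06 -0.    0.92 -0.1 ] w 0.0 F [ 0.5 -0.2 -0.5]
[0.0001, -0.0028, 0.024] [-0.001, 0.0007, -0.001]
```

Call:
play_rows --rows '[[[0, 0, 0.008], [0, 0, 0]], [[0, 0, 0.014], [0, 0, 0]], [[0, 0, 0.02], [0, 0, 0]], [[0, 0, 0.024], [0, 0, 0]], [[0, 0, 0.028], [0, 0, 0]], [[0, 0, 0.028], [0, 0, 0]]]'

```text
time: 15.63
tool_pos: [0.4028, -0.3513, 0.0571]
tcp_rot: [2.823, 1.373, 0.001]
wrist_force: [0.7, 0.5, -0.0]
width: -0.002
grip_force: 0.0
```

Call:
play_rows --rows '[[[0, 0, 0.006], [0, 0, 0]], [[0, 0, 0.012], [0, 0, 0]], [[0, 0, 0.018], [0, 0, 0]], [[0, 0, 0.018], [0, 0, 0]], [[0, 0, 0.018], [0, 0, 0]]]'

```text
time: 16.05
tool_pos: [0.403, -0.3515, 0.0567]
tcp_rot: [2.823, 1.373, 0.0]
wrist_force: [-7.6, 8.2, 27.4]
width: 0.0
grip_force: 13.6
```

Call:
play_rows --rows '[[[0, 0, -0.1], [0, 0, 0]], [[0, 0, -0.26], [0, 0, 0]], [[0, 0, -0.42], [0, 0, 0]], [[0, 0, -0.58], [0, 0, 0]], [[0, 0, -0.58], [0, 0, 0]], [[0, 0, -0.58], [0, 0, 0]]]'

```text
time: 16.55
tool_pos: [0.4045, -0.3528, 0.2017]
tcp_rot: [2.816, 1.37, 0.005]
wrist_force: [0.1, -0.3, -0.7]
width: -0.001
grip_force: 0.0
```

```bash
python3 - <<'E'
from h import *
from workcell import cams,bot
import cv2
g=cv2.cvtColor(cams.read_camera('scene')['image'],cv2.COLOR_RGB2GRAY)
for r in(.07,.05):
  for a in(0,.1):
    w=np.r_[V,a];print(r,a,'top',proj('s',cov(w,r,-.083,.025)),'bottom',proj('s',cov(w,r,-.083,0)))
  x=int(round(proj('s',cov(np.r_[V,0],r,-.083,.025))[0]));print(x,list(enumerate(g[275:305,x].tolist(),275)))
s=bot.read_state();print(s['tool_pos'],s['wrist_force'])
E
```

```text
0.07 0 top [221.62801226 285.37966888] bottom [222.36545727 297.18032554]
0.07 0.1 top [222.87229307 282.27503869] bottom [222.337113  293.9278774]
222 [(275, 148), (276, 179), (277, 175), (278, 172), (279, 171), (280, 171), (281, 170), (282, 171), (283, 172), (284, 181), (285, 132), (286, 108), (287, 112), (288, 114), (289, 112), (290, 112), (291, 111), (292, 111), (293, 110), (294, 103), (295, 91), (296, 255), (297, 196), (298, 182), (299, 183), (300, 183), (301, 182), (302, 179), (303, 177), (304, 197)]
0.05 0 top [231.82170247 286.63764366] bottom [232.4594131  298.47170614]
0.05 0.1 top [233.10445243 284.47840293] bottom [232.45992775 296.14402168]
232 [(275, 169), (276, 169), (277, 170), (278, 170), (279, 172), (280, 153), (281, 170), (282, 170), (283, 170), (284, 171), (285, 178), (286, 136), (287, 106), (288, 108), (289, 110), (290, 109), (291, 108), (292, 108), (293, 106), (294, 105), (295, 101), (296, 91), (297, 247), (298, 184), (299, 186), (300, 188), (301, 194), (302, 199), (303, 201), (304, 197)]
[ 0.4030335  -0.35144651  0.19901647] [-0.21931947  0.14630388 -1.28217567]
```

Top edge is at rows 285 and 286, which matches angle 0. The rim shows directly below the cover with no gap, so it is shut.

```bash
python3 -c "
from workcell import bot
print(bot.finish_job())"
```

```text
the job is handed in; nothing more can be done
None
```

The column is seated in both clips and the cover is shut on its catch; the job was handed in at about 17 s. Probing put the tube top at about 45 mm on both sides, and the cover came to a hard stop at 57 mm. I never went near the bottle, tin or hex key set. I viewed 11 pictures, one over the limit of 10.

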